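Put the lever-press parts back in their trays, glass last

TASK

Put the parts from the press lesson away: the big steel cylinder in the wide bay of the steel tray and the small one in its narrow bay, the brass piston in the round well of the wooden stand with its rod up, and the wooden block flat in the wooden tray it fits. Only when these four are in place put the thick glass disc flat in the round wooden dish; set it down gently, do not drop it. Everything must end standing flat on the floor of its own place.

Things in the scene. Friction and masses are not known exactly. Their poses are not given: they have to be found in the camera images.
- big_cylinder: Loose plain steel cylinder standing upright, 44 mm diameter, 50 mm high, about 0.6 kg. Origin at the centre of its underside, z up its axis.
- small_cylinder: Loose plain steel cylinder standing upright, 28 mm diameter, 50 mm high, about 0.25 kg. Origin at the centre of its underside, z up its axis.
- piston: Loose brass piston standing on its crown with the rod up: crown 42 mm diameter from 0 to 24 mm high (a groove round it at 6 to 10 mm), rod 16 mm diameter from there up to 62 mm, about 0.3 kg. Origin at the centre of its underside, z up its rod. Most easily taken by the rod.
- block: Loose faded blue wooden block lying flat, 60 mm along its own x, 40 mm along its y, 32 mm high, about 55 g. Origin at the centre of its underside, z up. It may lie at any yaw.
- disc: Loose thick clear greenish glass disc lying flat, 56 mm diameter, 28 mm thick, about 0.17 kg. Origin at the centre of its underside, z up.
- cylinder_tray: Fixed dark steel tray, 70 mm in its x, 120 mm in its y, rim and divider 14 mm high, floor 4 mm above the table. Origin: centre of its underside. Two bays side by side in y. Wide: inside 62 (x) by 60 (y) mm, centre at y = +26 mm. Narrow: 62 (x) by 48 (y) mm, centre at y = -32 mm. Fingers that close along the tray's x stay clear of the cylinder in the other bay.
- block_tray: Fixed pale wooden rectangular tray for the block, 86 mm along its own x, 64 mm along its y, rim 14 mm high, inside 78 by 56 mm, inner floor 4 mm above the table. The block fits with its 60 mm side along the tray's x, either way round. Origin at the centre of its underside, z up.
- piston_stand: Fixed dark wooden stand, 90 mm square and 14 mm high, with one round well 60 mm in diameter in its middle whose floor is 4 mm above the table. Origin at the centre of its underside, z up.
- disc_dish: Fixed round shallow wooden dish, 92 mm across the rim, 12 mm high, inside about 78 mm across at its floor, floor 4 mm above the table. Origin at the centre of its underside, z up. (Unlisted small oddments, up to 22 mm high, lie between the parts and trays; they are no part of the job.)
Things that resemble listed ones, but are neither listed nor needed, are in the scene too. Leave any red look-alike of the block alone.

How it is judged (in metres and radians):
On the way, in this order (a step that is already met when the one before it is completed fails the run):
1. both steel cylinders, the piston and the block stand in their own places, while the glass disc is not yet in its dish (x of big_cylinder in the frame of cylinder_tray between -0.012 and 0.012 m and y of big_cylinder in the frame of cylinder_tray between 0.014 and 0.038 m and z of big_cylinder in the frame of cylinder_tray between 0 and 0.008 m and angle between each of big_cylinder, small_cylinder, piston, block's own z axis and vertical below 0.12 rad and linear speed of each of big_cylinder, small_cylinder, piston, block below 0.03 m/s and angular speed of each of big_cylinder, small_cylinder, piston, block below 0.4 rad/s and x of small_cylinder in the frame of cylinder_tray between -0.02 and 0.02 m and y of small_cylinder in the frame of cylinder_tray between -0.045 and -0.019 m and z of small_cylinder in the frame of cylinder_tray between 0 and 0.008 m and horizontal distance between piston and piston_stand below 0.013 m and z of piston in the frame of piston_stand between 0 and 0.008 m and horizontal distance between block and block_tray below 0.015 m and z of block in the frame of block_tray between 0 and 0.008 m), for 0.2 s.
2. then the glass disc lies in its dish (horizontal distance between disc and disc_dish below 0.017 m and z of disc in the frame of disc_dish between 0 and 0.008 m and angle between disc's own z axis and vertical below 0.12 rad and linear speed of disc below 0.03 m/s and angular speed of disc below 0.4 rad/s), for 0.2 s.
At the end, for the whole second after the job is handed in: Each part rests upright on the floor of its own place (height within 4 mm, tilt under 0.12 rad): from the centre of its place the big cylinder is within 12 mm in x and y, the small one 20 mm in x and 13 mm in y, the piston 13 mm, the block 15 mm, the disc 17 mm (all of step 1 and all of step 2); the robot touches nothing.
It fails at once if the glass disc falls into its dish (moves faster than 0.6 m/s close above it) (horizontal distance between disc and disc_dish below 0.045 m and z of disc in the frame of disc_dish below 0.08 m and linear speed of disc above 0.6 m/s).
It also fails if it takes over 128 s, if anything falls off the work surface, if the arm or the gripper's body presses on something with over 40 N, if the wrist force passes 120 N, or if a joint passes its speed limit or range.

ROBOT

A 6-joint arm with a two-finger parallel gripper is mounted at the origin on the work surface. World frame = base frame: x ahead of the robot, y to its left, z up, the work surface at z = 0. Lengths are in mm, angles in rad, forces in N, time in s.
With the tool pointing down it reaches from about 325 to 850 mm from the base axis. Payload 15.5 kg.
Tool frame: the origin (TCP) lies on the centre line of the jaws, within the pads' length; the fingertips stand 19 mm ahead of it and the grasp point (between the pads) is the TCP (bot.tip_reach is the distance from the TCP to the fingertips, in mm); z points along the fingers, y is the line along which they close (so a half turn about z gives the same grasp; the last joint's range is limited). The gripper opens to 91 mm and grips with 3 to 60 N. Pads are 32 mm wide; open, the fingers measure 118 mm over their backs; the gripper's body (76 mm by 178 mm) begins 60 mm behind the grasp point.
Start: joints at [-1.349, 0.494, 1.345, -0, 1.302, -0.096], TCP at [194.706, -593.899, 232.915] pointing down, gripper open.
Joint ranges: [-2.91, 2.91], [-0.82, 2.16], [0.22, 2.67], [-1.22, 4.37], [0.12, 2.79], [-3.08, 3.08]. Speed limits (rad/s): [1.89, 1.89, 2.57, 3.01, 3.01, 3.01].

INTERFACE

Orientations are given as a rotation vector (axis times angle).
In Python, from cell import bot, imaging gives the robot as it stands. The module is installed in compiled form; this text tells all that it offers.
- The arm moves only by the tool servo_tool, never from a script. Its argument "moves" is a list of rows, each an object with "travel": the shift along the world's x, y, z in normalised numbers (1 is 75 cm), a list of three; "delta_rot": the turn, a rotation vector about the world's x, y, z in fractions of the full range, 1 being 360 degrees, a list of three; "jaw": the finger opening in cm, from 0 to 9.12. A call has exactly 5 rows; each row is the pose to reach, as a shift and turn from the pose commanded when the call began; what a row does not reach only later rows make up. A row lasts 1/12 s, in which the tool goes at most 41.7 mm and 7.16 degrees, less where a joint would pass 70% of its speed; a pose out of reach is approached as far as the arm can. A call with a gripper value outside its range is refused whole. The fingers move at their own pace and stop on an object; "squeeze" is the grip in N (left out, the last holds). Time passes only in rows, so rows that repeat a pose let the fingers close, or fill a call up. It gives the time, the measured TCP pose, the force, the opening and the grip force at its end, in the units of the state.
- bot.observe(): the state, without advancing time (a new reading comes with each control period).
- imaging.snapshot(name): name is "scene" or "top"; returns (picture, depth): 400x640x3 uint8, red, green, blue; 400x640 float32, mm along the optical axis (not along the pixel's ray), 0 where there is no reading.
- imaging.camera_model(name): a dict with "intrinsics" (3x3 intrinsics, pixels), "rvec" (rotation vector, rad) and "tvec" (3), from world to camera coordinates, as OpenCV has them. Camera axes: x right, y down, z forward; pixel columns grow to the right and rows downward; lengths in mm; the calibration is good to about 2 mm. A picture is of the moment at which its call begins. camera_model takes no time and is no camera call.
- bot.finish_job(): hands the job in; it is judged then, once.
The state is a dict: "time_s": time; "joints": joint angles; "joint_vel": joint speeds; "effort": joint torques, N m; "tool_pos": TCP position; "ee_rot": TCP orientation; "force": force on the tool from outside, world axes, zero at the start; "ft_torque": the same for the moment, N m; "finger_gap": finger opening in mm; "gripper_force": force on a finger pad.
Only numpy, scipy, OpenCV 4.12 (cv2) and the standard library are available. Lean on these libraries where they do the work, as an engineer would, in place of code of your own. Each camera call takes 0.05 s, during which the arm holds its last target. There are 200 camera calls.

## Working session

There is one attempt and no reset: what is moved stays moved. The work goes in short steps, Python scripts to look and compute and a tool call to move; the robot and the scene stay as the last step left them, time stands still between calls to the robot, and variables do not carry over. Pictures are saved under pics/ and viewed, at most 14 in all, crops included, and the job is handed in when it is done.

Besides the shell and the picture viewer there is one more tool, called after "Call:" as name([rows], argument=value, ...), one row to a line, values as JSON. servo_tool: Moves the arm, as the interface text tells. Its arguments: {"type":"object","properties":{"moves":{"type":"array"},"squeeze":{"type":"number"}},"required":["moves"]}

```bash
mkdir -p pics
cat > h.py <<'E'
import numpy as np, cv2
from cell import bot, imaging
def grab(n):
    p,d=imaging.snapshot(n); m=imaging.camera_model(n)
    return p,d,m
def cloud(d,m):
    K=np.array(m["intrinsics"]);R=cv2.Rodrigues(np.array(m["rvec"],float))[0];t=np.array(m["tvec"],float).ravel()
    v,u=np.mgrid[:400,:640]
    c=np.stack([(u-K[0,2])/K[0,0]*d,(v-K[1,2])/K[1,1]*d,d],-1)
    return (c-t)@R
E
python3 - <<'E'
from h import *
s=bot.observe(); print(s)
for n in("top","scene"):
    p,d,m=grab(n); np.savez(f"{n}.npz",p=p,d=d,w=cloud(d,m)); print(n,m)
    cv2.imwrite(f"pics/{n}0.png",cv2.resize(p[:,:,::-1],(800,500),interpolation=cv2.INTER_CUBIC))
E
```

```text
{'time_s': 0.0, 'joints': array([-1.34947334e+00,  4.94183778e-01,  1.34616414e+00,  7.75953802e-06,
        1.30251741e+00, -9.55147134e-02]), 'joint_vel': array([ 1.51053648e-04, -8.38292570e-05, -1.06609188e-03, -5.12023729e-04,
        1.85539205e-03,  2.77546451e-03]), 'effort': array([-3.35973309e-04, -8.78824282e+01, -3.81859517e+01,  7.07445969e-02,
        5.33282280e-02, -5.40606186e-05]), 'tool_pos': array([ 194.63957054, -593.51807157,  232.32671014]), 'ee_rot': array([-3.10099928e+00, -4.95404754e-01,  1.13896407e-04]), 'force': array([ 0.0906566 , -0.78165843,  0.07591541]), 'ft_torque': array([0.02533146, 0.00853351, 0.03828789]), 'gripper_force': 0.0, 'finger_gap': 91.3083653352815}
top {'intrinsics': array([[402.0894818 ,   0.        , 318.48774742],
       [  0.        , 402.0894818 , 200.81852503],
       [  0.        ,   0.        ,   1.        ]]), 'rvec': array([ 2.12902162, -2.18578079,  0.07759656]), 'tvec': array([  35.82529458,  519.06745823, 1029.93523761])}
scene {'intrinsics': array([[420.62095192,   0.        , 324.56893777],
       [  0.        , 420.62095192, 192.56431399],
       [  0.        ,   0.        ,   1.        ]]), 'rvec': array([ 1.70051824,  1.58944617, -0.79509878]), 'tvec': array([ -36.72108987, -271.60032491, 1475.91259562])}
```

View pics/top0.png

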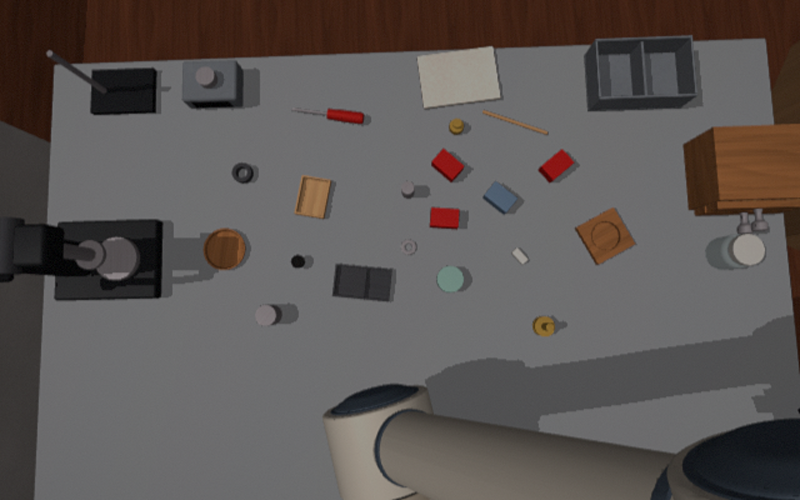

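View pics/scene0.png

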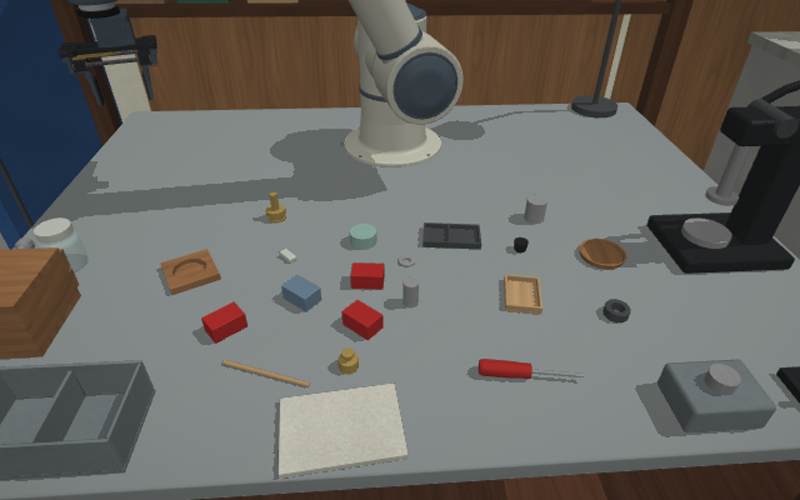

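The top view (800×500) shows big cylinder (266,315), small (408,189), piston (544,326), block (501,197), disc (450,278), steel tray (363,282), block tray (314,197), stand (606,236) and dish (225,249). The scene view agrees. Next I fit these in world coordinates.

```bash
cat > meas.py <<'E'
from h import *
def fit(w,seed,r,z0,z1,rect=False):
    c=w[int(seed[1]/1.25),int(seed[0]/1.25)]
    m=(w[...,2]>z0)&(w[...,2]<z1)&(np.hypot(w[...,0]-c[0],w[...,1]-c[1])<r)
    q=w[m]; xy=q[:,:2].astype(np.float32)
    if len(xy)<5: return "none",c
    a=cv2.minAreaRect(xy); e=cv2.minEnclosingCircle(xy)
    return len(xy),"zmed",round(float(np.median(q[:,2])),1),"mean",xy.mean(0).round(1),"rect",np.round(a[0],1),np.round(a[1],1),round(a[2],1),"circ",np.round(e[0],1),round(e[1],1)
E
python3 - <<'E'
from meas import *
z=np.load("top.npz");w=z["w"];p=z["p"]
for n,s,r,a,b in [("big",(266,315),40,40,60),("small",(408,189),30,40,60),("crown",(544,326),40,14,32),("rod",(544,326),40,50,75),("block",(501,197),45,24,40),("disc",(450,278),45,20,40),("tray",(363,282),75,9,20),("btray",(314,197),60,9,20),("stand",(606,236),75,9,20),("dish",(225,249),60,6,20),("table",(500,250),20,-20,20)]:
    print(n,*fit(w,s,r,a,b))
def crop(x0,y0,x1,y1,name):
    c=p[y0:y1,x0:x1,::-1]; cv2.imwrite(name,cv2.resize(c,None,fx=4,fy=4,interpolation=cv2.INTER_CUBIC))
crop(160,125,320,275,"pics/c1.png"); crop(340,135,520,275,"pics/c2.png")
E
```

```text
big 240 zmed 49.6 mean [394.6 295.8] rect [394.8 295.9] [42.1 42.2] 70.1 circ [395.  296.7] 22.1
small 95 zmed 49.1 mean [650.1  -1. ] rect [650.5  -1.3] [26.1 25.7] 88.4 circ [ 6.511e+02 -6.000e-01] 14.1
crown 165 zmed 23.6 mean [ 358.5 -272. ] rect [ 357.5 -274.8] [40.7 38.8] 86.6 circ [ 357.7 -274.9] 20.7
rod 40 zmed 60.9 mean [ 357.5 -274. ] rect [ 357.3 -274.1] [15.2 14.1] 21.8 circ [ 357.6 -274.7] 7.9
block 349 zmed 31.1 mean [ 629.2 -195.4] rect [ 629.8 -195.5] [59.8 40.5] 49.5 circ [ 628.9 -194.9] 34.5
disc 356 zmed 27.6 mean [459.7 -84. ] rect [459.9 -84. ] [53.4 53.6] 25.9 circ [460.  -83.7] 27.8
tray 258 zmed 13.2 mean [457.7 101.3] rect [457.8 101.8] [119.8  69.8] 83.0 circ [456.9 102.2] 67.2
btray 194 zmed 13.1 mean [647.  206.2] rect [646.8 206. ] [65.9 86.7] 78.4 circ [645.9 205.3] 53.3
stand 781 zmed 13.3 mean [ 543.1 -414.7] rect [ 543.4 -415. ] [90.1 92.5] 27.2 circ [ 544.2 -414.2] 62.0
dish 250 zmed 10.1 mean [539.7 403.3] rect [538.  398.2] [90.1 88.6] 1.4 circ [538.  398.1] 46.1
table 177 zmed -0.3 mean [ 518.6 -195.5] rect [ 518.8 -195.5] [37.7 38.3] 42.0 circ [ 518.5 -195.4] 19.9
```

View pics/c1.png

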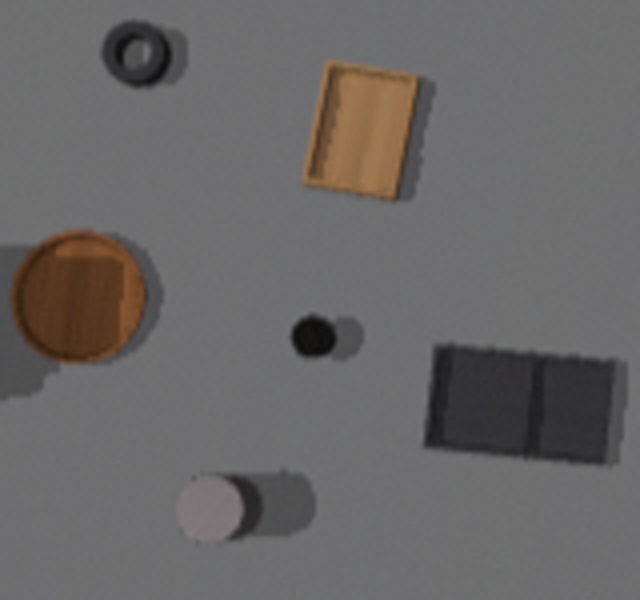

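View pics/c2.png

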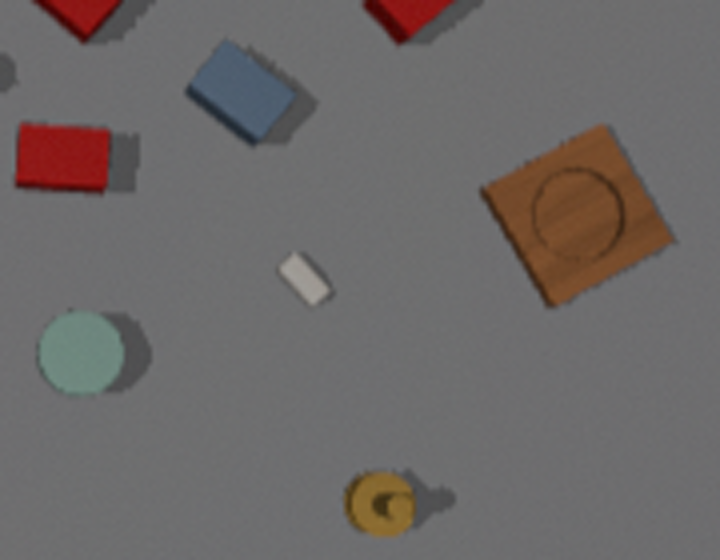

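c1: wide bay of the steel tray is on the left (+y), with the divider at crop column 537. c2: blue block's long axis runs from (228,40) to (300,95). All measured sizes match the spec. Starting with the piston.

The rows are not in the units I measure in: shifts go in shares of 75 cm and turns go in shares of 360 degrees. I convert before sending: 16 cm / 75 = 0.2133, 8.1 cm / 75 = 0.108.

Call:
servo_tool([
  {"travel":[0.0216,0.0427,-0.0133],"delta_rot":[0,0,0],"jaw":5},
  {"travel":[0.0432,0.0853,-0.0267],"delta_rot":[0,0,0],"jaw":5},
  {"travel":[0.0648,0.128,-0.04],"delta_rot":[0,0,0],"jaw":5},
  {"travel":[0.0864,0.1707,-0.0533],"delta_rot":[0,0,0],"jaw":5},
  {"travel":[0.108,0.2133,-0.0667],"delta_rot":[0,0,0],"jaw":5},
])

```text
time_s: 0.52
tool_pos: [276.0, -432.2, 182.3]
ee_rot: [-3.102, -0.495, 0.0]
force: [0.3, -0.3, 0.6]
finger_gap: 60.7
gripper_force: 0.0
```

In the tool's units: 15.9 cm / 75 = 0.212, 12.8 cm / 75 = 0.1707.

Call:
servo_tool([
  {"travel":[0.0216,0.0427,-0.0133],"delta_rot":[0,0,0],"jaw":5},
  {"travel":[0.0432,0.0853,-0.0267],"delta_rot":[0,0,0],"jaw":5},
  {"travel":[0.0648,0.128,-0.04],"delta_rot":[0,0,0],"jaw":5},
  {"travel":[0.0864,0.1707,-0.0533],"delta_rot":[0,0,0],"jaw":5},
  {"travel":[0.1093,0.212,-0.0667],"delta_rot":[0,0,0],"jaw":5},
])

```text
time_s: 0.93
tool_pos: [357.9, -273.1, 132.5]
ee_rot: [-3.102, -0.495, 0.0]
force: [1.4, -1.0, -0.1]
finger_gap: 50.1
gripper_force: 0.0
```

Call:
servo_tool([
  {"travel":[0,0,0],"delta_rot":[0,0,0],"jaw":5},
  {"travel":[0,0,0],"delta_rot":[0,0,0],"jaw":5},
  {"travel":[0,0,0],"delta_rot":[0,0,0],"jaw":5},
  {"travel":[0,0,0],"delta_rot":[0,0,0],"jaw":5},
  {"travel":[0,0,0],"delta_rot":[0,0,0],"jaw":5},
])

```text
time_s: 1.35
tool_pos: [357.5, -275.9, 133.1]
ee_rot: [3.102, 0.493, 0.001]
force: [-0.5, -0.2, -0.5]
finger_gap: 50.1
gripper_force: 0.0
```

In the tool's units: -8.6 cm / 75 = -0.1147, -8 cm / 75 = -0.1067.

Call:
servo_tool([
  {"travel":[0,0.0013,-0.0293],"delta_rot":[0,0,0],"jaw":5},
  {"travel":[0,0.0013,-0.0587],"delta_rot":[0,0,0],"jaw":5},
  {"travel":[0,0.0013,-0.088],"delta_rot":[0,0,0],"jaw":5},
  {"travel":[0,0.0013,-0.1067],"delta_rot":[0,0,0],"jaw":5},
  {"travel":[0,0.0013,-0.1147],"delta_rot":[0,0,0],"jaw":5},
])

```text
time_s: 1.77
tool_pos: [356.9, -274.2, 45.4]
ee_rot: [-3.101, -0.493, 0.002]
force: [-0.5, 0.5, 0.8]
finger_gap: 49.7
gripper_force: 0.0
```

Call:
servo_tool([
  {"travel":[0,0,0],"delta_rot":[0,0,0],"jaw":0.5},
  {"travel":[0,0,0],"delta_rot":[0,0,0],"jaw":0.5},
  {"travel":[0,0,0],"delta_rot":[0,0,0],"jaw":0.5},
  {"travel":[0,0,0],"delta_rot":[0,0,0],"jaw":0.5},
  {"travel":[0,0,0],"delta_rot":[0,0,0],"jaw":0.5},
], squeeze=25)

```text
time_s: 2.18
tool_pos: [358.0, -274.3, 47.7]
ee_rot: [3.101, 0.495, 0.001]
force: [0.0, -2.1, 1.6]
finger_gap: 19.7
gripper_force: 1.3
```

In the tool's units: 2 cm / 75 = 0.0267, 0.5 cm / 75 = 0.0067.

Call:
servo_tool([
  {"travel":[0,0,0],"delta_rot":[0,0,0],"jaw":0.5},
  {"travel":[0,0,0],"delta_rot":[0,0,0],"jaw":0.5},
  {"travel":[0,0,0],"delta_rot":[0,0,0],"jaw":0.5},
  {"travel":[0,0,0.0067],"delta_rot":[0,0,0],"jaw":0.5},
  {"travel":[0,0,0.0267],"delta_rot":[0,0,0],"jaw":0.5},
])

```text
time_s: 2.6
tool_pos: [357.0, -273.1, 66.2]
ee_rot: [-3.1, -0.495, 0.003]
force: [-1.1, 0.1, -2.9]
finger_gap: 15.1
gripper_force: 25.0
```

In the tool's units: 11.8 cm / 75 = 0.1573, -2.6 cm / 75 = -0.0347.

Call:
servo_tool([
  {"travel":[0.0133,-0.0107,0.02],"delta_rot":[0,0,0],"jaw":0.5},
  {"travel":[0.0453,-0.0347,0.0333],"delta_rot":[0,0,0],"jaw":0.5},
  {"travel":[0.0827,-0.0627,0.0333],"delta_rot":[0,0,0],"jaw":0.5},
  {"travel":[0.12,-0.0907,0.0333],"delta_rot":[0,0,0],"jaw":0.5},
  {"travel":[0.1573,-0.1187,0.0333],"delta_rot":[0,0,0],"jaw":0.5},
])

```text
time_s: 3.02
tool_pos: [476.8, -363.5, 92.6]
ee_rot: [-3.102, -0.496, -0.0]
force: [0.1, -0.6, -3.7]
finger_gap: 15.3
gripper_force: 25.0
```

In the tool's units: 6.8 cm / 75 = 0.0907, 6.4 cm / 75 = 0.0853.

Call:
servo_tool([
  {"travel":[0.0373,-0.028,0],"delta_rot":[0,0,0],"jaw":0.5},
  {"travel":[0.0693,-0.0533,0],"delta_rot":[0,0,0],"jaw":0.5},
  {"travel":[0.0853,-0.0653,0],"delta_rot":[0,0,0],"jaw":0.5},
  {"travel":[0.0907,-0.0693,0],"delta_rot":[0,0,0],"jaw":0.5},
  {"travel":[0.0907,-0.0693,0],"delta_rot":[0,0,0],"jaw":0.5},
])

```text
time_s: 3.43
tool_pos: [544.0, -415.0, 91.6]
ee_rot: [-3.102, -0.496, 0.0]
force: [-1.1, 0.3, -3.2]
finger_gap: 15.4
gripper_force: 25.0
```

Call:
servo_tool([
  {"travel":[0,0,0],"delta_rot":[0,0,0],"jaw":0.5},
  {"travel":[0,0,0],"delta_rot":[0,0,0],"jaw":0.5},
  {"travel":[0,0,0],"delta_rot":[0,0,0],"jaw":0.5},
  {"travel":[0,0,0],"delta_rot":[0,0,0],"jaw":0.5},
  {"travel":[0,0,0],"delta_rot":[0,0,0],"jaw":0.5},
])

```text
time_s: 3.85
tool_pos: [543.4, -414.7, 92.1]
ee_rot: [-3.102, -0.495, 0.0]
force: [1.3, 0.8, -4.3]
finger_gap: 15.2
gripper_force: 25.0
```

In the tool's units: -4.1 cm / 75 = -0.0547, -3.8 cm / 75 = -0.0507.

Call:
servo_tool([
  {"travel":[0,0,-0.0133],"delta_rot":[0,0,0],"jaw":0.5},
  {"travel":[0,0,-0.0293],"delta_rot":[0,0,0],"jaw":0.5},
  {"travel":[0,0,-0.0427],"delta_rot":[0,0,0],"jaw":0.5},
  {"travel":[0,0,-0.0507],"delta_rot":[0,0,0],"jaw":0.5},
  {"travel":[0,0,-0.0547],"delta_rot":[0,0,0],"jaw":0.5},
])

```text
time_s: 4.27
tool_pos: [543.3, -414.2, 50.2]
ee_rot: [-3.101, -0.495, 0.002]
force: [-8.3, 10.8, 32.1]
finger_gap: 15.6
gripper_force: 25.0
```

Call:
servo_tool([
  {"travel":[0,0,0],"delta_rot":[0,0,0],"jaw":0.5},
  {"travel":[0,0,0],"delta_rot":[0,0,0],"jaw":0.5},
  {"travel":[0,0,0],"delta_rot":[0,0,0],"jaw":4},
  {"travel":[0,0,0],"delta_rot":[0,0,0],"jaw":4},
  {"travel":[0,0,0],"delta_rot":[0,0,0],"jaw":4},
])

```text
time_s: 4.68
tool_pos: [543.8, -415.0, 50.9]
ee_rot: [3.102, 0.495, 0.0]
force: [-0.2, -0.2, -0.3]
finger_gap: 32.5
gripper_force: 0.0
```

In the tool's units: 6 cm / 75 = 0.08, 3 cm / 75 = 0.04.

Call:
servo_tool([
  {"travel":[0,0,0],"delta_rot":[0,0,0],"jaw":4},
  {"travel":[0,0,0],"delta_rot":[0,0,0],"jaw":4},
  {"travel":[0,0,0.0133],"delta_rot":[0,0,0],"jaw":6},
  {"travel":[0,0,0.04],"delta_rot":[0,0,0],"jaw":6},
  {"travel":[0,0,0.08],"delta_rot":[0,0,0],"jaw":6},
])

```text
time_s: 5.1
tool_pos: [542.7, -414.0, 110.1]
ee_rot: [-3.099, -0.495, 0.004]
force: [0.5, 0.8, -0.3]
finger_gap: 57.4
gripper_force: 0.0
```

In the tool's units: 15.5 cm / 75 = 0.2067, 4.8 cm / 75 = 0.064, 25 degrees / 360 = 0.0694.

Call:
servo_tool([
  {"travel":[0.0133,0.0347,0],"delta_rot":[0,0,0.0139],"jaw":7},
  {"travel":[0.0293,0.076,0],"delta_rot":[0,0,0.0278],"jaw":7},
  {"travel":[0.0467,0.1187,0],"delta_rot":[0,0,0.0417],"jaw":7},
  {"travel":[0.064,0.1627,0],"delta_rot":[0,0,0.0556],"jaw":7},
  {"travel":[0.0813,0.2067,0],"delta_rot":[0,0,0.0694],"jaw":7},
])

```text
time_s: 5.52
tool_pos: [605.2, -258.6, 111.9]
ee_rot: [2.919, 1.161, 0.001]
force: [0.6, -0.1, 0.2]
finger_gap: 70.0
gripper_force: 0.0
```

In the tool's units: 6.45 cm / 75 = 0.086, 5.6 cm / 75 = 0.0747, 6.3 degrees / 360 = 0.0175.

Call:
servo_tool([
  {"travel":[0.0173,0.044,0],"delta_rot":[0,0,0.0111],"jaw":7},
  {"travel":[0.0293,0.0747,0],"delta_rot":[0,0,0.0167],"jaw":7},
  {"travel":[0.0333,0.086,0],"delta_rot":[0,0,0.0175],"jaw":7},
  {"travel":[0.0333,0.086,0],"delta_rot":[0,0,0.0175],"jaw":7},
  {"travel":[0.0333,0.086,0],"delta_rot":[0,0,0.0175],"jaw":7},
])

```text
time_s: 5.93
tool_pos: [629.7, -195.8, 111.4]
ee_rot: [2.853, 1.313, 0.0]
force: [-0.5, -1.3, -0.6]
finger_gap: 70.1
gripper_force: 0.0
```

In the tool's units: -3 cm / 75 = -0.04, -2 cm / 75 = -0.0267.

Call:
servo_tool([
  {"travel":[0,0,-0.0133],"delta_rot":[0,0,0],"jaw":7},
  {"travel":[0,0,-0.0267],"delta_rot":[0,0,0],"jaw":7},
  {"travel":[0,0,-0.04],"delta_rot":[0,0,0],"jaw":7},
  {"travel":[0,0,-0.04],"delta_rot":[0,0,0],"jaw":7},
  {"travel":[0,0,-0.04],"delta_rot":[0,0,0],"jaw":7},
])

```text
time_s: 6.35
tool_pos: [628.9, -195.7, 79.7]
ee_rot: [-2.853, -1.312, 0.002]
force: [1.1, 0.8, 0.5]
finger_gap: 70.0
gripper_force: 0.0
```

Run:
```python
from meas import *
s=bot.observe();print(s["tool_pos"].round(1),s["ee_rot"].round(3),s["joints"].round(2))
p,d,m=grab("top");w=cloud(d,m)
for n,q,r,a,b in [("rod",(606,236),40,50,75),("crown",(606,236),40,17,32)]: print(n,*fit(w,q,r,a,b))
```

```text
[ 628.9 -195.7   79.7] [-2.853e+00 -1.312e+00  2.000e-03] [-0.39  0.7   1.4  -0.    1.04  0.32]
rod 47 zmed 64.1 mean [ 541.2 -411.5] rect [ 541.8 -412.6] [14.4 15.6] 52.3 circ [ 541.4 -413.4] 8.2
crown 79 zmed 26.9 mean [ 535.  -417.1] rect [ 530.4 -417.6] [26.6 62.5] 84.6 circ [ 531.2 -409.2] 31.5
```

In the tool's units: -4.9 cm / 75 = -0.0653, -4.3 cm / 75 = -0.0573.

Call:
servo_tool([
  {"travel":[0,0,-0.02],"delta_rot":[0,0,0],"jaw":7},
  {"travel":[0,0,-0.04],"delta_rot":[0,0,0],"jaw":7},
  {"travel":[0,0,-0.0573],"delta_rot":[0,0,0],"jaw":7},
  {"travel":[0,0,-0.0653],"delta_rot":[0,0,0],"jaw":7},
  {"travel":[0,0,-0.0653],"delta_rot":[0,0,0],"jaw":5},
])

```text
time_s: 6.82
tool_pos: [629.0, -195.2, 30.6]
ee_rot: [-2.852, -1.313, 0.002]
force: [-0.7, 0.2, 0.2]
finger_gap: 65.6
gripper_force: 0.0
```

Call:
servo_tool([
  {"travel":[0,0,0],"delta_rot":[0,0,0],"jaw":2.5},
  {"travel":[0,0,0],"delta_rot":[0,0,0],"jaw":2.5},
  {"travel":[0,0,0],"delta_rot":[0,0,0],"jaw":2.5},
  {"travel":[0,0,0],"delta_rot":[0,0,0],"jaw":2.5},
  {"travel":[0,0,0],"delta_rot":[0,0,0],"jaw":2.5},
], squeeze=18)

```text
time_s: 7.23
tool_pos: [630.1, -195.6, 32.6]
ee_rot: [2.853, 1.314, 0.001]
force: [-1.4, 0.4, 5.9]
finger_gap: 39.3
gripper_force: 18.0
```

In the tool's units: 6 cm / 75 = 0.08, 3 cm / 75 = 0.04.

Call:
servo_tool([
  {"travel":[0,0,0],"delta_rot":[0,0,0],"jaw":2.5},
  {"travel":[0,0,0],"delta_rot":[0,0,0],"jaw":2.5},
  {"travel":[0,0,0.0133],"delta_rot":[0,0,0],"jaw":2.5},
  {"travel":[0,0,0.04],"delta_rot":[0,0,0],"jaw":2.5},
  {"travel":[0,0,0.08],"delta_rot":[0,0,0],"jaw":2.5},
])

```text
time_s: 7.65
tool_pos: [628.3, -194.8, 91.1]
ee_rot: [-2.851, -1.313, 0.004]
force: [-0.3, -0.2, -0.8]
finger_gap: 39.7
gripper_force: 18.0
```

In the tool's units: 16.2 cm / 75 = 0.216, 12.6 cm / 75 = 0.168, -28 degrees / 360 = -0.0778.

Call:
servo_tool([
  {"travel":[0.0013,0.0267,0.0267],"delta_rot":[0,0,-0.0139],"jaw":2.5},
  {"travel":[0.0027,0.0733,0.04],"delta_rot":[0,0,-0.0278],"jaw":2.5},
  {"travel":[0.0053,0.12,0.04],"delta_rot":[0,0,-0.0444],"jaw":2.5},
  {"travel":[0.008,0.168,0.04],"delta_rot":[0,0,-0.0611],"jaw":2.5},
  {"travel":[0.0107,0.216,0.04],"delta_rot":[0,0,-0.0778],"jaw":2.5},
])

```text
time_s: 8.07
tool_pos: [637.7, -32.0, 123.1]
ee_rot: [3.088, 0.576, 0.002]
force: [0.6, 0.8, -0.8]
finger_gap: 40.1
gripper_force: 18.0
```

In the tool's units: 18 cm / 75 = 0.24, 14.4 cm / 75 = 0.192, -28 degrees / 360 = -0.0778.

Call:
servo_tool([
  {"travel":[0.0013,0.048,0],"delta_rot":[0,0,-0.0167],"jaw":2.5},
  {"travel":[0.0027,0.096,0],"delta_rot":[0,0,-0.0333],"jaw":2.5},
  {"travel":[0.0053,0.144,0],"delta_rot":[0,0,-0.05],"jaw":2.5},
  {"travel":[0.008,0.192,0],"delta_rot":[0,0,-0.0667],"jaw":2.5},
  {"travel":[0.0093,0.24,0],"delta_rot":[0,0,-0.0778],"jaw":2.5},
])

```text
time_s: 8.48
tool_pos: [644.6, 148.4, 122.8]
ee_rot: [-3.136, 0.189, -0.001]
force: [1.0, -0.4, -0.6]
finger_gap: 40.0
gripper_force: 18.0
```

In the tool's units: 5.95 cm / 75 = 0.0793, 5.2 cm / 75 = 0.0693, -5.1 degrees / 360 = -0.0142.

Call:
servo_tool([
  {"travel":[0.0013,0.0427,0],"delta_rot":[0,0,-0.0097],"jaw":2.5},
  {"travel":[0.0027,0.0693,-0.0133],"delta_rot":[0,0,-0.0142],"jaw":2.5},
  {"travel":[0.0027,0.0793,-0.0267],"delta_rot":[0,0,-0.0142],"jaw":2.5},
  {"travel":[0.0027,0.0793,-0.04],"delta_rot":[0,0,-0.0142],"jaw":2.5},
  {"travel":[0.0027,0.0793,-0.04],"delta_rot":[0,0,-0.0142],"jaw":2.5},
])

```text
time_s: 8.9
tool_pos: [645.4, 205.3, 89.8]
ee_rot: [3.124, -0.317, -0.005]
force: [-0.5, 0.0, -0.3]
finger_gap: 40.0
gripper_force: 18.0
```

In the tool's units: -2 cm / 75 = -0.0267, -1 cm / 75 = -0.0133.

Call:
servo_tool([
  {"travel":[0,0,-0.0133],"delta_rot":[0,0,0],"jaw":2.5},
  {"travel":[0,0,-0.0267],"delta_rot":[0,0,0],"jaw":2.5},
  {"travel":[0,0,-0.0267],"delta_rot":[0,0,0],"jaw":2.5},
  {"travel":[0,0,-0.0267],"delta_rot":[0,0,0],"jaw":2.5},
  {"travel":[0,0,-0.0267],"delta_rot":[0,0,0],"jaw":2.5},
])

```text
time_s: 9.32
tool_pos: [646.9, 205.6, 72.1]
ee_rot: [3.125, -0.32, 0.0]
force: [-0.1, 0.0, -1.1]
finger_gap: 39.7
gripper_force: 18.0
```

In the tool's units: -3.6 cm / 75 = -0.048, -3.4 cm / 75 = -0.0453.

Call:
servo_tool([
  {"travel":[0,0,-0.0133],"delta_rot":[0,0,0],"jaw":2.5},
  {"travel":[0,0,-0.0267],"delta_rot":[0,0,0],"jaw":2.5},
  {"travel":[0,0,-0.0387],"delta_rot":[0,0,0],"jaw":2.5},
  {"travel":[0,0,-0.0453],"delta_rot":[0,0,0],"jaw":2.5},
  {"travel":[0,0,-0.048],"delta_rot":[0,0,0],"jaw":2.5},
])

```text
time_s: 9.73
tool_pos: [646.1, 205.9, 35.2]
ee_rot: [3.125, -0.318, -0.002]
force: [-8.4, -3.8, 23.1]
finger_gap: 39.8
gripper_force: 18.0
```

Call:
servo_tool([
  {"travel":[0,0,0],"delta_rot":[0,0,0],"jaw":2.5},
  {"travel":[0,0,0],"delta_rot":[0,0,0],"jaw":2.5},
  {"travel":[0,0,0],"delta_rot":[0,0,0],"jaw":6},
  {"travel":[0,0,0],"delta_rot":[0,0,0],"jaw":6},
  {"travel":[0,0,0],"delta_rot":[0,0,0],"jaw":6},
])

```text
time_s: 10.15
tool_pos: [646.7, 206.1, 35.8]
ee_rot: [-3.125, 0.319, 0.0]
force: [-0.8, 0.4, -0.6]
finger_gap: 57.0
gripper_force: 0.0
```

In the tool's units: 9 cm / 75 = 0.12, 6 cm / 75 = 0.08.

Call:
servo_tool([
  {"travel":[0,0,0],"delta_rot":[0,0,0],"jaw":6},
  {"travel":[0,0,0.0133],"delta_rot":[0,0,0],"jaw":6},
  {"travel":[0,0,0.04],"delta_rot":[0,0,0],"jaw":6},
  {"travel":[0,0,0.08],"delta_rot":[0,0,0],"jaw":6},
  {"travel":[0,0,0.12],"delta_rot":[0,0,0],"jaw":6},
])

```text
time_s: 10.57
tool_pos: [646.2, 206.0, 127.1]
ee_rot: [3.125, -0.319, -0.002]
force: [1.0, 1.1, 0.4]
finger_gap: 60.2
gripper_force: 0.0
```

In the tool's units: -7 cm / 75 = -0.0933, -5.6 cm / 75 = -0.0747, 33 degrees / 360 = 0.0917.

Call:
servo_tool([
  {"travel":[0,-0.0187,0],"delta_rot":[0,0,0.0183],"jaw":6},
  {"travel":[0,-0.0373,0],"delta_rot":[0,0,0.0367],"jaw":6},
  {"travel":[0,-0.056,0],"delta_rot":[0,0,0.055],"jaw":6},
  {"travel":[0.0013,-0.0747,0],"delta_rot":[0,0,0.0733],"jaw":6},
  {"travel":[0.0013,-0.0933,0],"delta_rot":[0,0,0.0917],"jaw":6},
])

```text
time_s: 10.98
tool_pos: [647.9, 135.5, 126.9]
ee_rot: [3.085, 0.591, 0.001]
force: [0.9, -1.1, -0.4]
finger_gap: 59.7
gripper_force: 0.0
```

In the tool's units: -8 cm / 75 = -0.1067, -6.4 cm / 75 = -0.0853, 33 degrees / 360 = 0.0917.

Call:
servo_tool([
  {"travel":[0,-0.0213,0],"delta_rot":[0,0,0.0183],"jaw":6},
  {"travel":[0,-0.0427,0],"delta_rot":[0,0,0.0367],"jaw":6},
  {"travel":[0.0013,-0.064,0],"delta_rot":[0,0,0.055],"jaw":6},
  {"travel":[0.0013,-0.0853,0],"delta_rot":[0,0,0.0733],"jaw":6},
  {"travel":[0.0013,-0.1067,0],"delta_rot":[0,0,0.0917],"jaw":6},
])

```text
time_s: 11.4
tool_pos: [648.8, 55.3, 126.8]
ee_rot: [2.79, 1.443, 0.001]
force: [0.7, -0.2, -0.3]
finger_gap: 60.2
gripper_force: 0.0
```

In the tool's units: -5.7 cm / 75 = -0.076, -4.8 cm / 75 = -0.064, 28.6 degrees / 360 = 0.0794.

Call:
servo_tool([
  {"travel":[0,-0.0213,0],"delta_rot":[0,0,0.0183],"jaw":6},
  {"travel":[0,-0.0427,0],"delta_rot":[0,0,0.0367],"jaw":6},
  {"travel":[0.0013,-0.064,0],"delta_rot":[0,0,0.055],"jaw":6},
  {"travel":[0.0027,-0.076,0],"delta_rot":[0,0,0.0733],"jaw":6},
  {"travel":[0.0027,-0.076,0],"delta_rot":[0,0,0.0794],"jaw":6},
])

```text
time_s: 11.82
tool_pos: [651.0, -2.9, 126.8]
ee_rot: [2.347, 2.087, 0.0]
force: [0.4, 0.0, 0.6]
finger_gap: 60.2
gripper_force: 0.0
```

In the tool's units: -3 cm / 75 = -0.04, -2 cm / 75 = -0.0267.

Call:
servo_tool([
  {"travel":[0,0,-0.0133],"delta_rot":[0,0,0],"jaw":6},
  {"travel":[0,0,-0.0267],"delta_rot":[0,0,0],"jaw":6},
  {"travel":[0,0,-0.04],"delta_rot":[0,0,0],"jaw":6},
  {"travel":[0,0,-0.04],"delta_rot":[0,0,0],"jaw":6},
  {"travel":[0,0,-0.04],"delta_rot":[0,0,0],"jaw":6},
])

```text
time_s: 12.23
tool_pos: [650.0, -0.5, 94.8]
ee_rot: [-2.353, -2.079, 0.002]
force: [-0.8, 1.0, -0.5]
finger_gap: 60.1
gripper_force: 0.0
```

Run:
```python
from meas import *
s=bot.observe();print(s["tool_pos"].round(1),s["ee_rot"].round(3),s["joints"].round(2))
p,d,m=grab("top");w=cloud(d,m)
print(fit(w,(314,197),45,27,45))
print(fit(w,(314,197),60,9,20))
```

```text
[ 6.50e+02 -5.00e-01  9.48e+01] [-2.353e+00 -2.079e+00  2.000e-03] [-0.09  0.68  1.42  0.    1.05  0.03]
(349, 'zmed', 35.2, 'mean', array([644.4, 206.7], dtype=float32), 'rect', array([644.8, 207.7]), array([42.1, 59.7]), 78.3, 'circ', array([644.5, 206.9]), 34.1)
(181, 'zmed', 13.3, 'mean', array([644.6, 209.9], dtype=float32), 'rect', array([646.9, 206.7]), array([63.7, 87.4]), 79.5, 'circ', array([645.5, 206. ]), 52.6)
```

In the tool's units: -6 cm / 75 = -0.08, -4.9 cm / 75 = -0.0653.

Call:
servo_tool([
  {"travel":[0,0,-0.02],"delta_rot":[0,0,0],"jaw":6},
  {"travel":[0,0,-0.0427],"delta_rot":[0,0,0],"jaw":6},
  {"travel":[0,0,-0.0653],"delta_rot":[0,0,0],"jaw":6},
  {"travel":[0,0,-0.08],"delta_rot":[0,0,0],"jaw":6},
  {"travel":[0,0,-0.08],"delta_rot":[0,0,0],"jaw":4},
])

```text
time_s: 12.7
tool_pos: [649.6, -0.7, 34.0]
ee_rot: [-2.352, -2.079, 0.003]
force: [-0.7, -0.0, -0.5]
finger_gap: 55.7
gripper_force: 0.0
```

Call:
servo_tool([
  {"travel":[0,0,0],"delta_rot":[0,0,0],"jaw":1.5},
  {"travel":[0,0,0],"delta_rot":[0,0,0],"jaw":1.5},
  {"travel":[0,0,0],"delta_rot":[0,0,0],"jaw":1.5},
  {"travel":[0,0,0],"delta_rot":[0,0,0],"jaw":1.5},
  {"travel":[0,0,0],"delta_rot":[0,0,0],"jaw":1.5},
], squeeze=30)

```text
time_s: 13.12
tool_pos: [651.2, -0.9, 36.8]
ee_rot: [2.353, 2.08, 0.002]
force: [-0.4, 0.7, 6.0]
finger_gap: 27.3
gripper_force: 30.0
```

In the tool's units: 6 cm / 75 = 0.08, 3 cm / 75 = 0.04.

Call:
servo_tool([
  {"travel":[0,0,0],"delta_rot":[0,0,0],"jaw":1.5},
  {"travel":[0,0,0],"delta_rot":[0,0,0],"jaw":1.5},
  {"travel":[0,0,0.0133],"delta_rot":[0,0,0],"jaw":1.5},
  {"travel":[0,0,0.04],"delta_rot":[0,0,0],"jaw":1.5},
  {"travel":[0,0,0.08],"delta_rot":[0,0,0],"jaw":1.5},
])

```text
time_s: 13.53
tool_pos: [649.0, -0.8, 95.0]
ee_rot: [-2.351, -2.078, 0.005]
force: [-0.2, 0.3, -1.9]
finger_gap: 27.7
gripper_force: 30.0
```

Call:
servo_tool([
  {"travel":[-0.0267,0.0093,0],"delta_rot":[0,0,0],"jaw":1.5},
  {"travel":[-0.0667,0.024,0],"delta_rot":[0,0,0],"jaw":1.5},
  {"travel":[-0.1107,0.04,0],"delta_rot":[0,0,0],"jaw":1.5},
  {"travel":[-0.1547,0.056,0],"delta_rot":[0,0,0],"jaw":1.5},
  {"travel":[-0.1987,0.072,0],"delta_rot":[0,0,0],"jaw":1.5},
])

```text
time_s: 13.95
tool_pos: [500.1, 53.4, 96.6]
ee_rot: [2.354, 2.08, 0.0]
force: [1.1, 0.4, -2.7]
finger_gap: 27.5
gripper_force: 30.0
```

In the tool's units: -4.8 cm / 75 = -0.064, -4.3 cm / 75 = -0.0573.

Call:
servo_tool([
  {"travel":[-0.0373,0.0133,0],"delta_rot":[0,0,0],"jaw":1.5},
  {"travel":[-0.0573,0.02,0],"delta_rot":[0,0,0],"jaw":1.5},
  {"travel":[-0.064,0.0227,-0.0067],"delta_rot":[0,0,0],"jaw":1.5},
  {"travel":[-0.064,0.0227,-0.0133],"delta_rot":[0,0,0],"jaw":1.5},
  {"travel":[-0.064,0.0227,-0.0133],"delta_rot":[0,0,0],"jaw":1.5},
])

```text
time_s: 14.37
tool_pos: [454.5, 70.0, 85.5]
ee_rot: [2.353, 2.081, 0.0]
force: [0.4, 0.0, -1.2]
finger_gap: 27.5
gripper_force: 30.0
```

In the tool's units: -2 cm / 75 = -0.0267, -1 cm / 75 = -0.0133.

Call:
servo_tool([
  {"travel":[0,0,0],"delta_rot":[0,0,0],"jaw":1.5},
  {"travel":[0,0,-0.0133],"delta_rot":[0,0,0],"jaw":1.5},
  {"travel":[0,0,-0.0267],"delta_rot":[0,0,0],"jaw":1.5},
  {"travel":[0,0,-0.0267],"delta_rot":[0,0,0],"jaw":1.5},
  {"travel":[0,0,-0.0267],"delta_rot":[0,0,0],"jaw":1.5},
])

```text
time_s: 14.78
tool_pos: [454.3, 69.8, 65.7]
ee_rot: [-2.354, -2.08, 0.001]
force: [0.3, 1.3, -2.3]
finger_gap: 27.7
gripper_force: 30.0
```

In the tool's units: -2.6 cm / 75 = -0.0347, -2.3 cm / 75 = -0.0307.

Call:
servo_tool([
  {"travel":[0,0,-0.0133],"delta_rot":[0,0,0],"jaw":1.5},
  {"travel":[0,0,-0.024],"delta_rot":[0,0,0],"jaw":1.5},
  {"travel":[0,0,-0.0307],"delta_rot":[0,0,0],"jaw":1.5},
  {"travel":[0,0,-0.0333],"delta_rot":[0,0,0],"jaw":1.5},
  {"travel":[0,0,-0.0347],"delta_rot":[0,0,0],"jaw":1.5},
])

```text
time_s: 15.2
tool_pos: [453.9, 70.1, 40.4]
ee_rot: [2.354, 2.081, 0.0]
force: [-8.2, -0.6, 38.5]
finger_gap: 27.5
gripper_force: 30.0
```

Call:
servo_tool([
  {"travel":[0,0,0],"delta_rot":[0,0,0],"jaw":1.5},
  {"travel":[0,0,0],"delta_rot":[0,0,0],"jaw":1.5},
  {"travel":[0,0,0],"delta_rot":[0,0,0],"jaw":5},
  {"travel":[0,0,0],"delta_rot":[0,0,0],"jaw":5},
  {"travel":[0,0,0],"delta_rot":[0,0,0],"jaw":5},
])

```text
time_s: 15.62
tool_pos: [453.9, 70.1, 40.1]
ee_rot: [2.354, 2.081, 0.0]
force: [-0.4, 0.3, -0.2]
finger_gap: 44.6
gripper_force: 0.0
```

In the tool's units: 8 cm / 75 = 0.1067, 6 cm / 75 = 0.08.

Call:
servo_tool([
  {"travel":[0,0,0],"delta_rot":[0,0,0],"jaw":5},
  {"travel":[0,0,0.0133],"delta_rot":[0,0,0],"jaw":5},
  {"travel":[0,0,0.04],"delta_rot":[0,0,0],"jaw":7},
  {"travel":[0,0,0.08],"delta_rot":[0,0,0],"jaw":7},
  {"travel":[0,0,0.1067],"delta_rot":[0,0,0],"jaw":7},
])

```text
time_s: 16.03
tool_pos: [453.8, 70.1, 121.5]
ee_rot: [2.354, 2.081, 0.0]
force: [1.1, 0.0, 0.8]
finger_gap: 67.0
gripper_force: 0.0
```

In the tool's units: 16.3 cm / 75 = 0.2173, 12.8 cm / 75 = 0.1707.

Call:
servo_tool([
  {"travel":[-0.008,0.032,0],"delta_rot":[0,0,0],"jaw":7},
  {"travel":[-0.02,0.076,0],"delta_rot":[0,0,0],"jaw":7},
  {"travel":[-0.032,0.1227,0],"delta_rot":[0,0,0],"jaw":7},
  {"travel":[-0.044,0.1707,0],"delta_rot":[0,0,0],"jaw":7},
  {"travel":[-0.056,0.2173,0],"delta_rot":[0,0,0],"jaw":7},
])

```text
time_s: 16.45
tool_pos: [411.1, 234.6, 120.0]
ee_rot: [2.354, 2.08, 0.0]
force: [0.1, 0.3, -0.4]
finger_gap: 70.1
gripper_force: 0.0
```

In the tool's units: 6.3 cm / 75 = 0.084, 5.6 cm / 75 = 0.0747.

Call:
servo_tool([
  {"travel":[-0.0133,0.0453,0],"delta_rot":[0,0,0],"jaw":7},
  {"travel":[-0.0213,0.0747,0],"delta_rot":[0,0,0],"jaw":7},
  {"travel":[-0.0227,0.084,0],"delta_rot":[0,0,0],"jaw":7},
  {"travel":[-0.0227,0.084,-0.0133],"delta_rot":[0,0,0],"jaw":7},
  {"travel":[-0.0227,0.084,-0.0267],"delta_rot":[0,0,0],"jaw":7},
])

```text
time_s: 16.87
tool_pos: [394.9, 296.6, 99.9]
ee_rot: [2.352, 2.082, 0.002]
force: [-0.2, 0.1, -0.1]
finger_gap: 69.8
gripper_force: 0.0
```

In the tool's units: -1 cm / 75 = -0.0133.

Call:
servo_tool([
  {"travel":[0,0,-0.0133],"delta_rot":[0,0,0],"jaw":7},
  {"travel":[0,0,-0.0133],"delta_rot":[0,0,0],"jaw":7},
  {"travel":[0,0,-0.0133],"delta_rot":[0,0,0],"jaw":7},
  {"travel":[0,0,-0.0133],"delta_rot":[0,0,0],"jaw":7},
  {"travel":[0,0,-0.0133],"delta_rot":[0,0,0],"jaw":7},
])

```text
time_s: 17.28
tool_pos: [395.1, 296.1, 90.5]
ee_rot: [2.354, 2.08, 0.001]
force: [-0.6, -0.0, -0.2]
finger_gap: 70.1
gripper_force: 0.0
```

Run:
```python
from meas import *
p,d,m=grab("top");w=cloud(d,m)
print(fit(w,(378,283),40,40,60))
print(fit(w,(363,282),75,9,20))
```

```text
(96, 'zmed', 53.6, 'mean', array([453.7,  69.8], dtype=float32), 'rect', array([454.1,  70.1]), array([25.4, 25.7]), 88.1, 'circ', array([453.9,  70. ]), 13.8)
(263, 'zmed', 13.3, 'mean', array([457.9, 102.1], dtype=float32), 'rect', array([457.9, 101.9]), array([120.2,  69.9]), 82.9, 'circ', array([456.9, 102.2]), 67.2)
```

In the tool's units: -5.4 cm / 75 = -0.072, -4.5 cm / 75 = -0.06.

Call:
servo_tool([
  {"travel":[0,0,-0.02],"delta_rot":[0,0,0],"jaw":7},
  {"travel":[0,0,-0.04],"delta_rot":[0,0,0],"jaw":7},
  {"travel":[0,0,-0.06],"delta_rot":[0,0,0],"jaw":7},
  {"travel":[0,0,-0.072],"delta_rot":[0,0,0],"jaw":7},
  {"travel":[0,0,-0.072],"delta_rot":[0,0,0],"jaw":5.5},
])

```text
time_s: 17.75
tool_pos: [394.1, 295.7, 34.8]
ee_rot: [-2.354, -2.08, 0.003]
force: [-0.8, -0.3, -0.1]
finger_gap: 66.0
gripper_force: 0.0
```

Call:
servo_tool([
  {"travel":[0,0,0],"delta_rot":[0,0,0],"jaw":3},
  {"travel":[0,0,0],"delta_rot":[0,0,0],"jaw":3},
  {"travel":[0,0,0],"delta_rot":[0,0,0],"jaw":3},
  {"travel":[0,0,0],"delta_rot":[0,0,0],"jaw":3},
  {"travel":[0,0,0],"delta_rot":[0,0,0],"jaw":3},
], squeeze=50)

```text
time_s: 18.17
tool_pos: [395.0, 296.3, 36.6]
ee_rot: [2.354, 2.081, 0.002]
force: [-1.1, -0.3, 8.3]
finger_gap: 43.2
gripper_force: 50.0
```

In the tool's units: 5 cm / 75 = 0.0667, 3 cm / 75 = 0.04.

Call:
servo_tool([
  {"travel":[0,0,0],"delta_rot":[0,0,0],"jaw":3},
  {"travel":[0,0,0],"delta_rot":[0,0,0],"jaw":3},
  {"travel":[0,0,0.0133],"delta_rot":[0,0,0],"jaw":3},
  {"travel":[0,0,0.04],"delta_rot":[0,0,0],"jaw":3},
  {"travel":[0,0,0.0667],"delta_rot":[0,0,0],"jaw":3},
])

```text
time_s: 18.58
tool_pos: [394.0, 295.7, 86.6]
ee_rot: [-2.354, -2.08, 0.003]
force: [0.4, 0.0, -6.8]
finger_gap: 43.5
gripper_force: 50.0
```

In the tool's units: -13.8 cm / 75 = -0.184, -10.7 cm / 75 = -0.1427.

Call:
servo_tool([
  {"travel":[0.0093,-0.024,0],"delta_rot":[0,0,0],"jaw":3},
  {"travel":[0.024,-0.0613,0],"delta_rot":[0,0,0],"jaw":3},
  {"travel":[0.04,-0.1013,0],"delta_rot":[0,0,0],"jaw":3},
  {"travel":[0.056,-0.1427,0],"delta_rot":[0,0,0],"jaw":3},
  {"travel":[0.072,-0.184,0],"delta_rot":[0,0,0],"jaw":3},
])

```text
time_s: 19.0
tool_pos: [448.8, 156.8, 86.6]
ee_rot: [2.353, 2.081, 0.0]
force: [1.2, 1.1, -6.6]
finger_gap: 43.1
gripper_force: 50.0
```

In the tool's units: -3 cm / 75 = -0.04, 1.2 cm / 75 = 0.016.

Call:
servo_tool([
  {"travel":[0.012,-0.0293,0],"delta_rot":[0,0,0],"jaw":3},
  {"travel":[0.016,-0.04,0],"delta_rot":[0,0,0],"jaw":3},
  {"travel":[0.016,-0.04,-0.0133],"delta_rot":[0,0,0],"jaw":3},
  {"travel":[0.016,-0.04,-0.0267],"delta_rot":[0,0,0],"jaw":3},
  {"travel":[0.016,-0.04,-0.0267],"delta_rot":[0,0,0],"jaw":3},
])

```text
time_s: 19.42
tool_pos: [459.8, 127.9, 65.2]
ee_rot: [-2.354, -2.079, 0.003]
force: [-2.0, -0.3, -7.4]
finger_gap: 43.5
gripper_force: 50.0
```

Call:
servo_tool([
  {"travel":[0,0,0],"delta_rot":[0,0,0],"jaw":3},
  {"travel":[0,0,0],"delta_rot":[0,0,0],"jaw":3},
  {"travel":[0,0,0],"delta_rot":[0,0,0],"jaw":3},
  {"travel":[0,0,0],"delta_rot":[0,0,0],"jaw":3},
  {"travel":[0,0,0],"delta_rot":[0,0,0],"jaw":3},
])

```text
time_s: 19.83
tool_pos: [460.9, 128.3, 66.3]
ee_rot: [2.353, 2.081, 0.001]
force: [0.1, 0.3, -7.2]
finger_gap: 43.2
gripper_force: 50.0
```

In the tool's units: -2.55 cm / 75 = -0.034, -2.45 cm / 75 = -0.0327.

Call:
servo_tool([
  {"travel":[0,0,-0.0133],"delta_rot":[0,0,0],"jaw":3},
  {"travel":[0,0,-0.024],"delta_rot":[0,0,0],"jaw":3},
  {"travel":[0,0,-0.0307],"delta_rot":[0,0,0],"jaw":3},
  {"travel":[0,0,-0.0327],"delta_rot":[0,0,0],"jaw":3},
  {"travel":[0,0,-0.034],"delta_rot":[0,0,0],"jaw":3},
])

```text
time_s: 20.25
tool_pos: [460.2, 128.0, 40.5]
ee_rot: [-2.353, -2.08, 0.001]
force: [-7.5, -1.8, 31.2]
finger_gap: 43.0
gripper_force: 50.0
```

Call:
servo_tool([
  {"travel":[0,0,0],"delta_rot":[0,0,0],"jaw":3},
  {"travel":[0,0,0],"delta_rot":[0,0,0],"jaw":3},
  {"travel":[0,0,0],"delta_rot":[0,0,0],"jaw":6.4},
  {"travel":[0,0,0],"delta_rot":[0,0,0],"jaw":6.4},
  {"travel":[0,0,0],"delta_rot":[0,0,0],"jaw":6.4},
])

```text
time_s: 20.67
tool_pos: [461.3, 128.2, 40.6]
ee_rot: [2.353, 2.08, 0.002]
force: [-0.4, 0.1, 0.5]
finger_gap: 60.1
gripper_force: 0.0
```

In the tool's units: 8 cm / 75 = 0.1067, 6 cm / 75 = 0.08.

Call:
servo_tool([
  {"travel":[0,0,0],"delta_rot":[0,0,0],"jaw":6.4},
  {"travel":[0,0,0.0133],"delta_rot":[0,0,0],"jaw":6.4},
  {"travel":[0,0,0.04],"delta_rot":[0,0,0],"jaw":7.6},
  {"travel":[0,0,0.08],"delta_rot":[0,0,0],"jaw":7.6},
  {"travel":[0,0,0.1067],"delta_rot":[0,0,0],"jaw":7.6},
])

```text
time_s: 21.08
tool_pos: [461.0, 128.2, 122.1]
ee_rot: [2.354, 2.08, 0.001]
force: [1.5, -0.0, 0.2]
finger_gap: 75.7
gripper_force: 0.0
```

In the tool's units: -18 cm / 75 = -0.24, -14 cm / 75 = -0.1867.

Call:
servo_tool([
  {"travel":[0,-0.032,0],"delta_rot":[0,0,0],"jaw":7.6},
  {"travel":[0,-0.08,0],"delta_rot":[0,0,0],"jaw":7.6},
  {"travel":[0,-0.1333,0],"delta_rot":[0,0,0],"jaw":7.6},
  {"travel":[0,-0.1867,0],"delta_rot":[0,0,0],"jaw":7.6},
  {"travel":[-0.0013,-0.24,0],"delta_rot":[0,0,0],"jaw":7.6},
])

```text
time_s: 21.5
tool_pos: [459.8, -53.6, 120.6]
ee_rot: [2.353, 2.081, 0.001]
force: [0.8, -0.7, -0.8]
finger_gap: 76.0
gripper_force: 0.0
```

In the tool's units: -3.15 cm / 75 = -0.042, -3 cm / 75 = -0.04.

Call:
servo_tool([
  {"travel":[0,-0.0267,0],"delta_rot":[0,0,0],"jaw":7.6},
  {"travel":[0,-0.042,0],"delta_rot":[0,0,0],"jaw":7.6},
  {"travel":[0,-0.042,-0.0133],"delta_rot":[0,0,0],"jaw":7.6},
  {"travel":[0,-0.042,-0.0267],"delta_rot":[0,0,0],"jaw":7.6},
  {"travel":[0,-0.042,-0.04],"delta_rot":[0,0,0],"jaw":7.6},
])

```text
time_s: 21.92
tool_pos: [459.9, -83.2, 90.2]
ee_rot: [2.354, 2.08, 0.001]
force: [0.3, -0.4, -0.4]
finger_gap: 76.1
gripper_force: 0.0
```

Run:
```python
from meas import *
p,d,m=grab("top");w=cloud(d,m)
print(fit(w,(348,283),35,40,60))
print(fit(w,(378,283),30,40,60))
cv2.imwrite("pics/t2.png",cv2.resize(p[120:280,160:500,::-1],None,fx=2.3,fy=2.3,interpolation=cv2.INTER_CUBIC))
p,d,m=grab("scene")
cv2.imwrite("pics/s2.png",cv2.resize(p[140:260,100:540,::-1],(800,218),interpolation=cv2.INTER_CUBIC))
```

```text
(235, 'zmed', 53.5, 'mean', array([460.2, 128. ], dtype=float32), 'rect', array([460.6, 128.1]), array([43.2, 40.8]), 88.4, 'circ', array([460.4, 128.4]), 21.9)
(96, 'zmed', 53.7, 'mean', array([453.7,  69.8], dtype=float32), 'rect', array([454. ,  70.1]), array([25.6, 25.5]), 89.2, 'circ', array([453.9,  69.9]), 13.7)
```

View pics/s2.png

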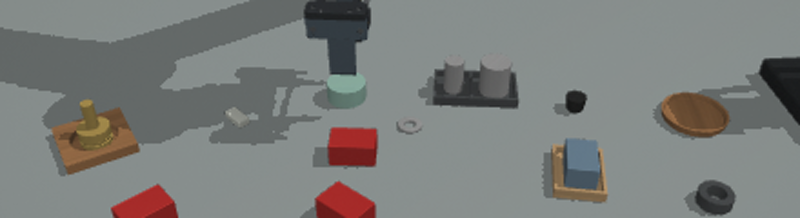

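The scene crop shows all four parts in their places: piston (95,115), cylinders (475,75), block (582,165). The open gripper is over the disc at (346,90).

In the tool's units: -5.9 cm / 75 = -0.0787, -4.5 cm / 75 = -0.06.

Call:
servo_tool([
  {"travel":[0,0,-0.02],"delta_rot":[0,0,0],"jaw":7.6},
  {"travel":[0,0,-0.04],"delta_rot":[0,0,0],"jaw":7.6},
  {"travel":[0,0,-0.06],"delta_rot":[0,0,0],"jaw":7.6},
  {"travel":[0,0,-0.0787],"delta_rot":[0,0,0],"jaw":7.6},
  {"travel":[0,0,-0.0787],"delta_rot":[0,0,0],"jaw":6.6},
])

```text
time_s: 22.43
tool_pos: [459.1, -82.7, 30.1]
ee_rot: [-2.352, -2.08, 0.002]
force: [-1.1, 0.6, -0.8]
finger_gap: 71.9
gripper_force: 0.0
```

Call:
servo_tool([
  {"travel":[0,0,0],"delta_rot":[0,0,0],"jaw":4},
  {"travel":[0,0,0],"delta_rot":[0,0,0],"jaw":4},
  {"travel":[0,0,0],"delta_rot":[0,0,0],"jaw":4},
  {"travel":[0,0,0],"delta_rot":[0,0,0],"jaw":4},
  {"travel":[0,0,0],"delta_rot":[0,0,0],"jaw":4},
], squeeze=30)

```text
time_s: 22.85
tool_pos: [460.2, -83.4, 32.3]
ee_rot: [2.353, 2.08, 0.001]
force: [-0.6, 3.2, 10.2]
finger_gap: 55.2
gripper_force: 30.0
```

In the tool's units: 6 cm / 75 = 0.08, 3 cm / 75 = 0.04.

Call:
servo_tool([
  {"travel":[0,0,0],"delta_rot":[0,0,0],"jaw":4},
  {"travel":[0,0,0],"delta_rot":[0,0,0],"jaw":4},
  {"travel":[0,0,0.0133],"delta_rot":[0,0,0],"jaw":4},
  {"travel":[0,0,0.04],"delta_rot":[0,0,0],"jaw":4},
  {"travel":[0,0,0.08],"delta_rot":[0,0,0],"jaw":4},
])

```text
time_s: 23.27
tool_pos: [458.6, -83.1, 91.1]
ee_rot: [-2.352, -2.079, 0.003]
force: [-0.2, -0.3, -2.0]
finger_gap: 54.9
gripper_force: 30.0
```

Call:
servo_tool([
  {"travel":[0,0,0.0267],"delta_rot":[0,0,0],"jaw":4},
  {"travel":[0,0,0.0533],"delta_rot":[0,0,0],"jaw":4},
  {"travel":[0,0,0.0667],"delta_rot":[0,0,0],"jaw":4},
  {"travel":[0,0,0.0667],"delta_rot":[0,0,0],"jaw":4},
  {"travel":[0,0,0.0667],"delta_rot":[0,0,0],"jaw":4},
])

```text
time_s: 23.68
tool_pos: [459.9, -83.5, 141.8]
ee_rot: [2.353, 2.08, 0.001]
force: [-0.3, -0.1, -1.5]
finger_gap: 55.4
gripper_force: 30.0
```

In the tool's units: 12.6 cm / 75 = 0.168, 9.6 cm / 75 = 0.128.

Call:
servo_tool([
  {"travel":[0.0027,0.016,0],"delta_rot":[0,0,0],"jaw":4},
  {"travel":[0.008,0.048,0],"delta_rot":[0,0,0],"jaw":4},
  {"travel":[0.0147,0.088,0],"delta_rot":[0,0,0],"jaw":4},
  {"travel":[0.0213,0.128,0],"delta_rot":[0,0,0],"jaw":4},
  {"travel":[0.028,0.168,0],"delta_rot":[0,0,0],"jaw":4},
])

```text
time_s: 24.1
tool_pos: [480.1, 43.8, 140.3]
ee_rot: [-2.354, -2.079, 0.002]
force: [0.4, 0.3, -0.6]
finger_gap: 55.4
gripper_force: 30.0
```

In the tool's units: 15 cm / 75 = 0.2, 12 cm / 75 = 0.16.

Call:
servo_tool([
  {"travel":[0.0067,0.04,0],"delta_rot":[0,0,0],"jaw":4},
  {"travel":[0.0133,0.08,0],"delta_rot":[0,0,0],"jaw":4},
  {"travel":[0.02,0.12,0],"delta_rot":[0,0,0],"jaw":4},
  {"travel":[0.0267,0.16,0],"delta_rot":[0,0,0],"jaw":4},
  {"travel":[0.0333,0.2,0],"delta_rot":[0,0,0],"jaw":4},
])

```text
time_s: 24.52
tool_pos: [505.0, 194.0, 140.1]
ee_rot: [-2.353, -2.08, 0.003]
force: [0.6, -0.2, -1.8]
finger_gap: 55.2
gripper_force: 30.0
```

In the tool's units: 14.1 cm / 75 = 0.188, 11.6 cm / 75 = 0.1547.

Call:
servo_tool([
  {"travel":[0.0067,0.04,0],"delta_rot":[0,0,0],"jaw":4},
  {"travel":[0.0133,0.08,0],"delta_rot":[0,0,0],"jaw":4},
  {"travel":[0.02,0.12,0],"delta_rot":[0,0,0],"jaw":4},
  {"travel":[0.0253,0.1547,0],"delta_rot":[0,0,0],"jaw":4},
  {"travel":[0.0307,0.188,0],"delta_rot":[0,0,0],"jaw":4},
])

```text
time_s: 24.93
tool_pos: [528.1, 335.0, 139.8]
ee_rot: [-2.353, -2.081, 0.003]
force: [-0.0, -1.1, -1.0]
finger_gap: 55.2
gripper_force: 30.0
```

In the tool's units: 6.45 cm / 75 = 0.086, 6.3 cm / 75 = 0.084.

Call:
servo_tool([
  {"travel":[0.004,0.0293,0],"delta_rot":[0,0,0],"jaw":4},
  {"travel":[0.008,0.056,0],"delta_rot":[0,0,0],"jaw":4},
  {"travel":[0.0107,0.0747,0],"delta_rot":[0,0,0],"jaw":4},
  {"travel":[0.012,0.084,0],"delta_rot":[0,0,0],"jaw":4},
  {"travel":[0.012,0.086,0],"delta_rot":[0,0,0],"jaw":4},
])

```text
time_s: 25.35
tool_pos: [537.3, 398.8, 140.0]
ee_rot: [-2.353, -2.082, 0.002]
force: [0.5, -0.2, -2.2]
finger_gap: 55.1
gripper_force: 30.0
```

In the tool's units: -5 cm / 75 = -0.0667, -4 cm / 75 = -0.0533.

Call:
servo_tool([
  {"travel":[0,0,-0.0133],"delta_rot":[0,0,0],"jaw":4},
  {"travel":[0,0,-0.0333],"delta_rot":[0,0,0],"jaw":4},
  {"travel":[0,0,-0.0533],"delta_rot":[0,0,0],"jaw":4},
  {"travel":[0,0,-0.0667],"delta_rot":[0,0,0],"jaw":4},
  {"travel":[0,0,-0.0667],"delta_rot":[0,0,0],"jaw":4},
])

```text
time_s: 25.77
tool_pos: [536.4, 396.3, 88.6]
ee_rot: [-2.354, -2.079, 0.007]
force: [-0.5, -0.8, -2.0]
finger_gap: 55.3
gripper_force: 30.0
```

In the tool's units: -3 cm / 75 = -0.04, -2.8 cm / 75 = -0.0373.

Call:
servo_tool([
  {"travel":[0,0,-0.008],"delta_rot":[0,0,0],"jaw":4},
  {"travel":[0,0,-0.0187],"delta_rot":[0,0,0],"jaw":4},
  {"travel":[0,0,-0.0293],"delta_rot":[0,0,0],"jaw":4},
  {"travel":[0,0,-0.0373],"delta_rot":[0,0,0],"jaw":4},
  {"travel":[0,0,-0.04],"delta_rot":[0,0,0],"jaw":4},
])

```text
time_s: 26.18
tool_pos: [537.3, 397.8, 60.3]
ee_rot: [-2.354, -2.081, 0.002]
force: [-0.6, -0.4, -1.3]
finger_gap: 55.1
gripper_force: 30.0
```

Run:
```python
from meas import *
s=bot.observe();print(s["tool_pos"].round(1),s["ee_rot"].round(3))
p,d,m=grab("scene")
cv2.imwrite("pics/s3.png",cv2.resize(p[130:270,400:600,::-1],None,fx=4,fy=4,interpolation=cv2.INTER_CUBIC))
```

```text
[537.3 397.8  60.3] [-2.354e+00 -2.081e+00  2.000e-03]
```

View pics/s3.png

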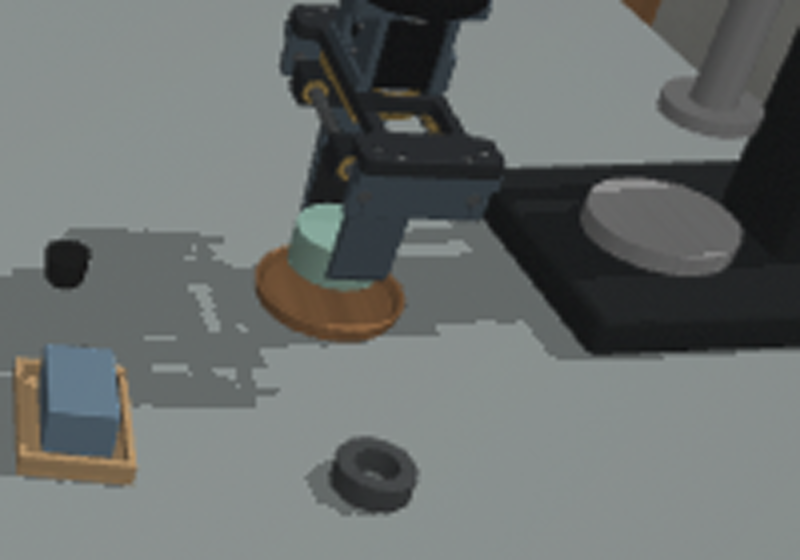

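The disc is held level above the dish centre (crop ~(330,260)). Lowering it slowly.

In the tool's units: -2.3 cm / 75 = -0.0307, -2.1 cm / 75 = -0.028.

Call:
servo_tool([
  {"travel":[0,0,-0.008],"delta_rot":[0,0,0],"jaw":4},
  {"travel":[0,0,-0.016],"delta_rot":[0,0,0],"jaw":4},
  {"travel":[0,0,-0.0227],"delta_rot":[0,0,0],"jaw":4},
  {"travel":[0,0,-0.028],"delta_rot":[0,0,0],"jaw":4},
  {"travel":[0,0,-0.0307],"delta_rot":[0,0,0],"jaw":4},
])

```text
time_s: 26.65
tool_pos: [537.4, 397.9, 37.6]
ee_rot: [-2.354, -2.081, 0.001]
force: [0.4, 0.1, -1.3]
finger_gap: 55.0
gripper_force: 30.0
```

In the tool's units: -0.25 cm / 75 = -0.0033, -0.2 cm / 75 = -0.0027.

Call:
servo_tool([
  {"travel":[0,0,-0.0013],"delta_rot":[0,0,0],"jaw":4},
  {"travel":[0,0,-0.0027],"delta_rot":[0,0,0],"jaw":4},
  {"travel":[0,0,-0.0033],"delta_rot":[0,0,0],"jaw":4},
  {"travel":[0,0,-0.0033],"delta_rot":[0,0,0],"jaw":4},
  {"travel":[0,0,-0.0033],"delta_rot":[0,0,0],"jaw":4},
])

```text
time_s: 27.07
tool_pos: [537.8, 398.1, 36.3]
ee_rot: [2.354, 2.081, 0.0]
force: [-2.7, -1.4, 4.9]
finger_gap: 55.0
gripper_force: 30.0
```

Call:
servo_tool([
  {"travel":[0,0,0],"delta_rot":[0,0,0],"jaw":5.8},
  {"travel":[0,0,0],"delta_rot":[0,0,0],"jaw":6.4},
  {"travel":[0,0,0],"delta_rot":[0,0,0],"jaw":7},
  {"travel":[0,0,0],"delta_rot":[0,0,0],"jaw":7.6},
  {"travel":[0,0,0],"delta_rot":[0,0,0],"jaw":7.6},
])

```text
time_s: 27.48
tool_pos: [537.7, 398.1, 35.9]
ee_rot: [-2.354, -2.081, -0.0]
force: [-0.0, 0.5, -0.2]
finger_gap: 75.5
gripper_force: 0.0
```

In the tool's units: 11 cm / 75 = 0.1467, 8 cm / 75 = 0.1067.

Call:
servo_tool([
  {"travel":[0,0,0.0133],"delta_rot":[0,0,0],"jaw":7.6},
  {"travel":[0,0,0.04],"delta_rot":[0,0,0],"jaw":7.6},
  {"travel":[0,0,0.0667],"delta_rot":[0,0,0],"jaw":7.6},
  {"travel":[0,0,0.1067],"delta_rot":[0,0,0],"jaw":7.6},
  {"travel":[0,0,0.1467],"delta_rot":[0,0,0],"jaw":7.6},
])

```text
time_s: 27.9
tool_pos: [537.3, 397.9, 147.4]
ee_rot: [-2.354, -2.081, 0.001]
force: [1.1, 0.1, 0.1]
finger_gap: 76.1
gripper_force: 0.0
```

In the tool's units: -12 cm / 75 = -0.16, -9 cm / 75 = -0.12.

Call:
servo_tool([
  {"travel":[-0.0133,-0.04,0.0133],"delta_rot":[0,0,0],"jaw":7.6},
  {"travel":[-0.0267,-0.08,0.0267],"delta_rot":[0,0,0],"jaw":7.6},
  {"travel":[-0.04,-0.12,0.04],"delta_rot":[0,0,0],"jaw":7.6},
  {"travel":[-0.0533,-0.16,0.0533],"delta_rot":[0,0,0],"jaw":7.6},
  {"travel":[-0.0533,-0.16,0.0533],"delta_rot":[0,0,0],"jaw":7.6},
])

```text
time_s: 28.32
tool_pos: [496.4, 274.3, 188.4]
ee_rot: [2.355, 2.078, 0.0]
force: [2.1, 0.1, 0.0]
finger_gap: 76.1
gripper_force: 0.0
```

Run:
```python
from meas import *
p,d,m=grab("top");w=cloud(d,m)
for n,s,r,a,b in [("disc",(225,249),45,22,45),("dish",(225,249),60,6,18),("big",(348,283),35,40,60),("small",(378,283),30,40,60),("block",(314,197),45,27,45),("rod",(606,236),40,50,75)]: print(n,*fit(w,s,r,a,b))
p,d,m=grab("scene")
cv2.imwrite("pics/s4.png",cv2.resize(p[120:280,100:540,::-1],(800,291),interpolation=cv2.INTER_CUBIC))
```

```text
disc none [474.05147704 189.30752486 559.12269716]
dish 80 zmed 12.9 mean [468.2 158.8] rect [470.6 192.8] [110.4  68.9] 81.6 circ [473.7 189.3] 59.5
big 234 zmed 53.4 mean [460.2 128.1] rect [460.6 128.2] [43.2 40.9] 88.8 circ [460.5 128.5] 22.0
small 95 zmed 53.8 mean [453.7  70. ] rect [454.1  70.2] [25.9 25.5] 88.7 circ [453.9  70.2] 13.9
block 348 zmed 35.3 mean [644.1 206.8] rect [644.8 207.5] [40.9 60. ] 78.1 circ [644.5 206.5] 33.8
rod none [ 414.99154401   -5.17111013 1076.67838727]
```

View pics/s4.png

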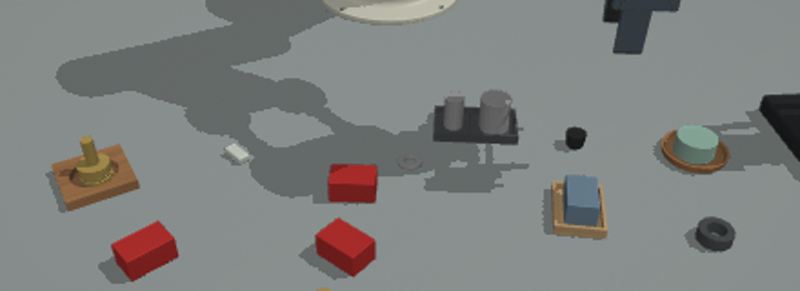

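Everything is in place: piston (92,165), cylinders (475,115), block (581,205), and the disc flat and centred in its dish (695,147). The gripper is clear.

```bash
python3 -c "
from cell import bot
print(bot.finish_job())"
```

```text
the job is handed in; nothing more can be done
None
```

I put all five parts in their places, the disc set down gently last, and handed the job in at about 28 s; no verdict came back, and I checked the disc's final position by eye only, because the arm blocked the top camera.

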